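# Push the extraction cabinet's sash up to its pointer

### The job

The front sash of the clear extraction cabinet is too low for work on the old leaves inside. Put the fingertips beneath the lip along its bottom edge and push the sash up until the lip's underside is level with the tip of the pointer clamped on the cabinet's right-hand upright, without running past it, then take the hand away and let the sash stay there. Only push the lip, do not pinch it, and leave the leaves and the jar, brush pot and weight standing round the cabinet where they are.

Things in the scene. Friction and masses are not known exactly. Their poses are not given: they have to be found in the camera images.
- cabinet: Fixed bench-top extraction cabinet, clear panes and aluminium uprights, 590 wide x 330 deep x 660 mm high plus a round filter on the roof. Origin: centre of its underside; x points to its back, y to the robot's left, z up. Front uprights 40 mm square, centred at x = -145, y = +275 and -275 mm. Plinth 35 mm high, front face at x = -165 mm; sill behind it up to 67 mm.
- sash_lip (a point): Middle of the front lower edge of the sash's lip, axes as the cabinet's. The lip is an aluminium rail 470 mm long (along y) across the bottom of the clear pane. Its level flat underside runs 52 mm back from this edge; its top slopes from the 8 mm thick front edge up to 34 mm at the pane, 44 mm back. In the cabinet's frame: x = -209, y = 0, z = 70 mm + joint value.
- sash (a joint): Height of the sash, in m: 0 shut (lip's underside 70 mm above the desk), growing as it slides straight up, end stop at 0.250. The sash is counterweighted: it stays wherever it is left and takes 4 to 8 N to push up.
- pointer_tip (a point): Tip of the height pointer: a black collar 50 x 48 x 26 mm clamped on the right-hand front upright (the robot's right), with a flat three-cornered tongue whose point is aimed sideways at the end of the lip. The lip's underside must come level with this point. Axes as the cabinet's.
- jar: Loose glass jar with a metal lid, 68 mm across, 88 mm high; origin at the centre of its underside. Leave alone.
- brush_pot: Loose white ceramic pot of brushes, 74 mm across, 100 mm high, the brushes reaching 230 mm; origin at the centre of its underside. Leave alone.
- weight: Loose turned steel book weight with a knob, 72 mm across, 80 mm high; origin at the centre of its underside. Leave alone. Of jar, pot and weight two stand in front of the cabinet near the two ends of the lip and one farther out to the left, in any arrangement; the middle 200 mm of the lip is free.
- leaves: Loose pile of old leaves, 150 x 205 x 44 mm, on a green mat inside the cabinet; origin at the centre of its underside. Leave alone.

How it is judged:
By the outcome, as a careful person would: the job done as asked, in the order asked, and still so for the second after the job is handed in, with the robot touching nothing.
It also fails if it takes over 43 s, if anything falls off the work surface, if the arm or the gripper's body presses on something with over 40 N, if the wrist force passes 120 N, or if a joint passes its speed limit or range.

### The arm

A 6-joint arm with a two-finger parallel gripper is mounted at the origin on the work surface. World frame = base frame: x ahead of the robot, y to its left, z up, the work surface at z = 0. Lengths are in m, angles in rad, forces in N, time in s.
With the tool pointing down it reaches from about 0.3 to 0.775 m from the base axis. Payload 14.6 kg.
Tool frame: the origin (TCP) lies on the centre line of the jaws, within the pads' length; the fingertips stand 11 mm ahead of it and the grasp point (between the pads) lies 8 mm behind it; y points along the fingers, x is the direction in which the jaws open and shut, and the axes are right-handed (so a half turn about y gives the same grasp; the last joint's range is limited). The gripper opens to 94 mm and grips with 3 to 60 N. Pads are 16 mm wide; open, the fingers measure 119 mm over their backs; the gripper's body (75 mm by 177 mm) begins 78 mm behind the grasp point.
Start: joints at [-1.269, 0.3, 1.521, -0, 1.321, -0.067], TCP at [0.198, -0.513, 0.216] pointing down, gripper open.
Joint ranges: [-3.03, 3.03], [-0.79, 2.21], [0.23, 2.52], [-1.04, 4.18], [0, 3.07], [-2.55, 2.55]. Speed limits (rad/s): [2.22, 2.22, 2.57, 3.14, 3.14, 3.14].

### API

Orientations are given as [roll, pitch, yaw] about the fixed x, y, z axes, in that order (R = Rz(yaw) Ry(pitch) Rx(roll)).
In Python, from station import ctrl, imaging gives the robot as it stands. The module is installed in compiled form; this text tells all that it offers.
- The arm moves only by the tool apply_moves, never from a script. Its argument "deltas" is a list of rows, each an object with "dp": the shift along the tool's x, y, z in m, a list of three; "roll": the turn about the tool's y in rad; "grip": the closure, from -1 (fully open) to 1 (shut). In form: [{"dp": [tx, ty, tz], "roll": roll, "grip": grip}, ...]. A call has 1 to 10 rows; each row shifts and turns the commanded pose from where the row before left it, along the tool's axes as they then stand; what a row does not reach is not made up. A row lasts 1/8 s, in which the tool goes at most 62.5 mm and 10.7 degrees, less where a joint would pass 70% of its speed; a pose out of reach is approached as far as the arm can. A call with a gripper value outside its range is refused whole. The fingers move at their own pace and stop on an object; "newtons" is the grip in N (left out, the last holds). Time passes only in rows, so rows that do not move let the fingers close. It gives the time, the measured TCP pose, the force and the opening at its end, in the units of the state.
- ctrl.get_obs(): the state, without advancing time (a new reading comes with each control period).
- imaging.camera(name): name is "scene" or "top"; returns the picture (480x640x3 uint8, blue, green, red); there is no depth.
- imaging.camera_info(name): a dict with "K" (3x3 intrinsics, pixels), "world_from_camera" (4x4, takes a point from camera to world coordinates). Camera axes: x right, y down, z forward; pixel columns grow to the right and rows downward; lengths in m; the calibration is good to about 2 mm. A picture is of the moment at which its call begins. camera_info takes no time and is no camera call.
- ctrl.hand_in(): hands the job in, once; it reports no verdict.
The state is a dict: "time_s": time; "qpos": joint angles; "joint_vel": joint speeds; "tau": joint torques, N m; "ee_pos": TCP position; "eef_rot": TCP orientation; "force": force on the tool from outside, world axes, zero at the start; "moment": the same for the moment, N m; "grip_width": finger opening in m.
Only numpy, scipy, OpenCV 4.12 (cv2) and the standard library are available. Lean on these libraries where they do the work, as an engineer would, in place of code of your own. Each camera call takes 0.05 s, during which the arm holds its last target. There are 200 camera calls.

## Working session

There is one attempt and no reset: what is moved stays moved. The work goes in short steps, Python scripts to look and compute and a tool call to move; the robot and the scene stay as the last step left them, time stands still between calls to the robot, and variables do not carry over. Pictures are saved under pics/ and viewed, about 8 in all and at most 12, crops included, and the job is handed in when it is done.

Besides the shell and the picture viewer there is one more tool, called as name([rows], argument=value, ...), one row to a line, values as JSON. apply_moves: Moves the arm, as the interface text tells. Its arguments: {"type":"object","properties":{"deltas":{"type":"array"},"newtons":{"type":"number"}},"required":["deltas"]}

```bash
mkdir -p pics; python3 - <<'E'
from station import ctrl, imaging
import cv2, numpy as np
np.set_printoptions(precision=4,suppress=True)
for n in("scene","top"):
    cv2.imwrite(f"pics/{n}0.png",imaging.camera(n)); i=imaging.camera_info(n); print(n,i["K"],i["world_from_camera"])
print(ctrl.get_obs())
E
```

```text
scene [[577.278    0.     316.0608]
 [  0.     577.278  248.1969]
 [  0.       0.       1.    ]] [[-0.654  -0.7227  0.2236  0.252 ]
 [-0.7564  0.6217 -0.2031  0.3774]
 [ 0.0077 -0.302  -0.9533  1.6057]
 [ 0.      0.      0.      1.    ]]
top [[467.1323   0.     324.5992]
 [  0.     467.1323 241.7165]
 [  0.       0.       1.    ]] [[-0.0222 -0.9965  0.0807  0.495 ]
 [-0.9997  0.0231  0.0105  0.0794]
 [-0.0123 -0.0804 -0.9967  1.3761]
 [ 0.      0.      0.      1.    ]]
{'time_s': 0.1, 'qpos': array([-1.2686,  0.3004,  1.5215,  0.    ,  1.3207, -0.0666]), 'joint_vel': array([ 0.0012, -0.0021, -0.0014,  0.0012,  0.0011, -0.0006]), 'tau': array([  0.0005, -53.2649, -35.3286,   0.0709,   0.0235,  -0.0001]), 'ee_pos': array([ 0.1982, -0.5128,  0.2159]), 'eef_rot': array([-1.5707,  0.0011, -1.202 ]), 'force': array([-0.295 ,  0.9832, -0.7278]), 'moment': array([ 0.0514, -0.0451, -0.0105]), 'grip_width': 0.09384162618473235}
```

View pics/scene0.png

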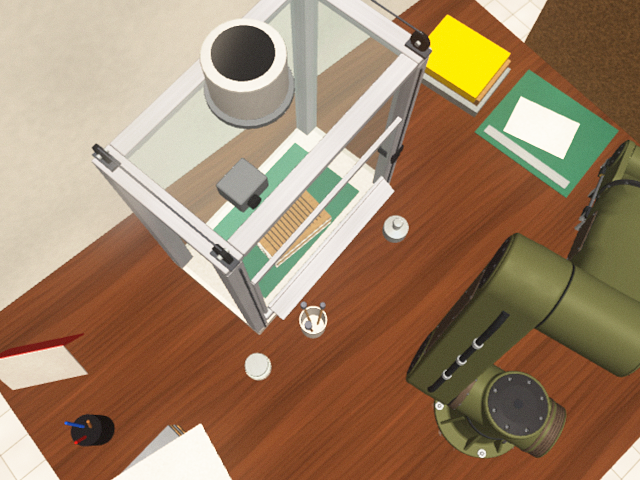

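View pics/top0.png

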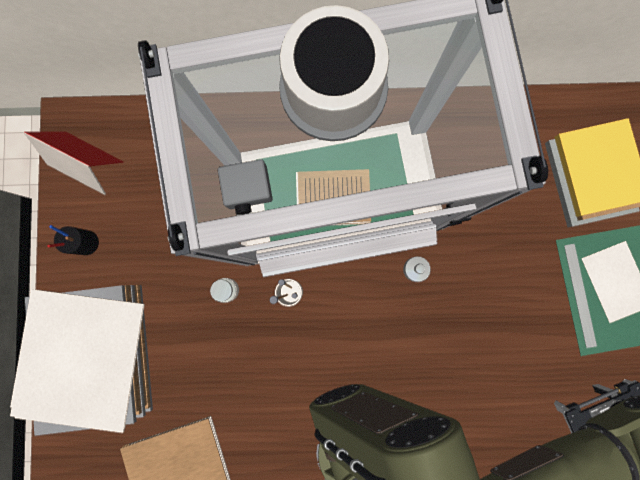

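The scene view shows the lip running from about (275,305) to (390,185), with the pointer collar near (395,155). In the top view the lip runs from about (262,268) to (436,235) and the collar is near (455,222). The pot stands at the left end of the lip, the weight at the right end, and the jar farther left. Next I'll enlarge both views.

```bash
python3 - <<'E'
import cv2, numpy as np
s=cv2.imread("pics/scene0.png");t=cv2.imread("pics/top0.png")
a=cv2.resize(s[125:225,345:445],(500,600)[:1]*2,interpolation=cv2.INTER_CUBIC)
cv2.imwrite("pics/c1.png",cv2.resize(s[120:220,340:440],(600,600),interpolation=cv2.INTER_CUBIC))
cv2.imwrite("pics/c2.png",cv2.resize(t[190:290,240:480],None,fx=3.33,fy=3.33,interpolation=cv2.INTER_CUBIC))
E
```

```text
(no output)
```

View pics/c1.png

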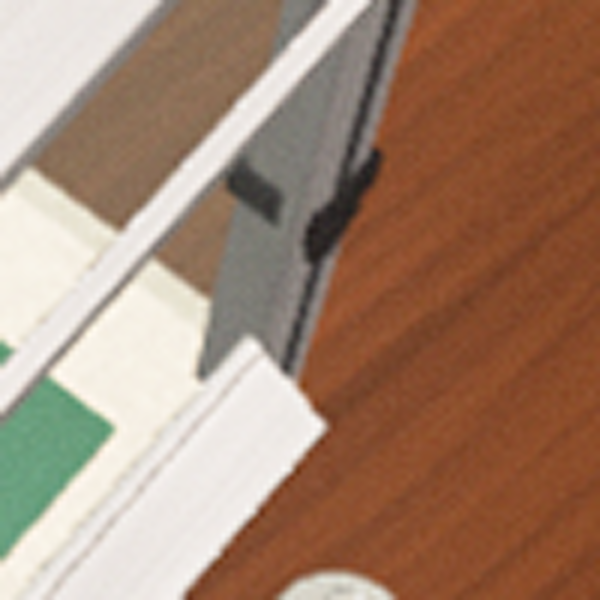

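View pics/c2.png

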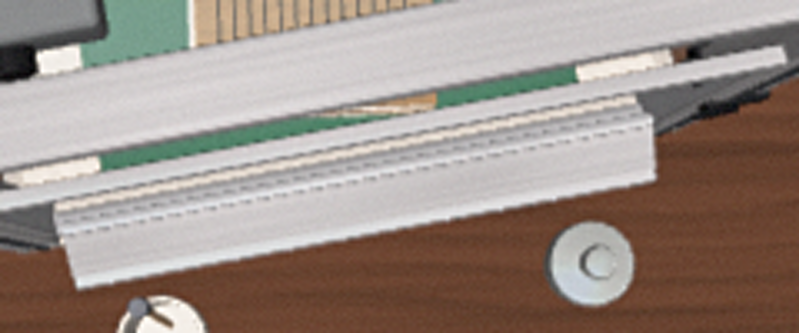

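Pointer collar: two dark patches in the scene crop, around full-image (382,151) and (397,154). The lip's right front corner is at about (394.5,191) in the scene view and (437,244) in the top view. Next I'll triangulate the lip, and test with a small move how the tool turns. It matters because the tool points down now and has to end up beneath the lip.

apply_moves([
  {"dp":[0,0,0],"roll":0.15,"grip":1},
])

```text
time_s: 0.22
ee_pos: [0.1982, -0.5128, 0.2161]
eef_rot: [-1.571, 0.001, -1.355]
force: [0.1, -0.4, 0.4]
grip_width: 0.0871
```

```bash
cat >h.py <<'E'
from station import ctrl, imaging
import cv2, numpy as np
from scipy.spatial.transform import Rotation as Ro
np.set_printoptions(precision=4,suppress=True)
I={n:imaging.camera_info(n) for n in("scene","top")}
def P(n):
    return I[n]["K"]@np.linalg.inv(I[n]["world_from_camera"])[:3]
def tri(s,t):
    X=cv2.triangulatePoints(P("scene"),P("top"),np.array(s,float).reshape(2,1),np.array(t,float).reshape(2,1)).ravel();X=X[:3]/X[3]
    return X, np.r_[proj("scene",X)-s, proj("top",X)-t]
def proj(n,X):
    p=P(n)@np.r_[X,1];return p[:2]/p[2]
E
python3 - <<'E'
from h import *
o=ctrl.get_obs();print(o);print(Ro.from_euler('xyz',o['eef_rot']).as_matrix())
for s,t in [((394.5,190.8),(436.7,244)),((278,316),(263.1,276.8)),((397,160),(455,221))]: print(tri(s,t))
print(proj("top",o["ee_pos"]),proj("scene",o["ee_pos"]))
E
```

```text
{'time_s': 0.225, 'qpos': array([-1.2686,  0.3003,  1.5214,  0.    ,  1.3207,  0.0861]), 'joint_vel': array([ 0.0002,  0.0003, -0.0006,  0.0002,  0.0007,  1.2555]), 'tau': array([ -0.0006, -53.1287, -35.2424,   0.0672,   0.0173,  -3.8439]), 'ee_pos': array([ 0.1982, -0.5128,  0.2161]), 'eef_rot': array([-1.5709,  0.0008, -1.3547]), 'force': array([ 0.087 , -0.4371,  0.4411]), 'moment': array([-0.0127, -0.0352, -0.0454]), 'grip_width': 0.08706149623113654}
[[ 0.2145 -0.0002  0.9767]
 [-0.9767  0.0008  0.2145]
 [-0.0008 -1.     -0.0001]]
(array([ 0.5803, -0.2044,  0.1443]), array([-0.4721, -0.0417,  0.5189,  0.5393]))
(array([0.5119, 0.2578, 0.1692]), array([ 2.0337,  0.4402, -1.9712, -2.4109]))
(array([ 0.6274, -0.2392,  0.2159]), array([-1.847 , -0.2395,  2.0135,  2.2409]))
[578.8789 397.4184] [585.8125 211.4696]
```

Turning only happens about the vertical finger axis, so the tool stays pointing down unless the arm behaves differently at the edge of its reach. I'll test that in free space, raised and moving outward away from the cabinet.

apply_moves([
  {"dp":[0,-0.06,0],"roll":-0.15,"grip":1},
  {"dp":[0.06,0,0],"roll":0,"grip":1},
  {"dp":[0.06,0,0],"roll":0,"grip":1},
  {"dp":[0.06,0,0],"roll":0,"grip":1},
  {"dp":[0.06,0,0],"roll":0,"grip":1},
  {"dp":[0.06,0,0],"roll":0,"grip":1},
  {"dp":[0.06,0,0],"roll":0,"grip":1},
])

```text
time_s: 1.1
ee_pos: [0.2942, -0.7622, 0.2609]
eef_rot: [-1.571, -0.03, -1.202]
force: [-7.7, 18.5, 20.6]
grip_width: 0.0176
```

```bash
python3 - <<'E'
from h import *
o=ctrl.get_obs();print(o['qpos'],o['ee_pos'],Ro.from_euler('xyz',o['eef_rot']).as_matrix())
E
```

```text
[-1.2478  1.049   0.2341  0.0016  1.829  -0.0453] [ 0.2942 -0.7622  0.2609] [[ 0.3603  0.0108  0.9328]
 [-0.9324 -0.0275  0.3604]
 [ 0.0295 -0.9996  0.0002]]
```

apply_moves([
  {"dp":[0.06,0,0],"roll":0,"grip":1},
  {"dp":[0.06,0,0],"roll":0,"grip":1},
  {"dp":[0.06,0,0],"roll":0,"grip":1},
])

```text
time_s: 1.48
ee_pos: [0.3085, -0.7991, 0.226]
eef_rot: [-1.571, -0.134, -1.202]
force: [-0.2, -0.2, 0.1]
grip_width: 0.0004
```

```bash
python3 - <<'E'
from h import *
o=ctrl.get_obs();print(o['qpos'],o['ee_pos'],Ro.from_euler('xyz',o['eef_rot']).as_matrix())
E
```

```text
[-1.2469  1.0935  0.236   0.006   1.6783 -0.0439] [ 0.3085 -0.7991  0.226 ] [[ 0.3572  0.0481  0.9328]
 [-0.9244 -0.1245  0.3605]
 [ 0.1335 -0.991   0.    ]]
```

Out-of-reach rows do tilt the tool outward, and the tilt carries over from row to row. So I can tilt the fingers to horizontal at the edge of reach, up high and clear of the cabinet, then bring them down in front of the lip. First move: swing to azimuth about 0.1 and up.

apply_moves([
  {"dp":[-0.045,-0.031,0.0215],"roll":0,"grip":1},
  {"dp":[-0.045,-0.031,0.0215],"roll":0,"grip":1},
  {"dp":[-0.045,-0.031,0.0215],"roll":0,"grip":1},
  {"dp":[-0.045,-0.031,0.0215],"roll":0,"grip":1},
  {"dp":[-0.045,-0.031,0.0215],"roll":0,"grip":1},
  {"dp":[-0.045,-0.031,0.0215],"roll":0,"grip":1},
  {"dp":[-0.045,-0.031,0.0215],"roll":0,"grip":1},
  {"dp":[-0.045,-0.031,0.0215],"roll":0,"grip":1},
])

```text
time_s: 2.48
ee_pos: [0.3285, -0.3985, 0.4162]
eef_rot: [-1.571, -0.134, -1.202]
force: [0.3, -0.1, 0.5]
grip_width: 0.0007
```

apply_moves([
  {"dp":[-0.045,-0.031,0.0215],"roll":0,"grip":1},
  {"dp":[-0.045,-0.031,0.0215],"roll":0,"grip":1},
  {"dp":[-0.045,-0.031,0.0215],"roll":0,"grip":1},
  {"dp":[-0.045,-0.031,0.0215],"roll":0,"grip":1},
  {"dp":[-0.045,-0.031,0.0215],"roll":0,"grip":1},
  {"dp":[-0.045,-0.031,0.0215],"roll":0,"grip":1},
  {"dp":[-0.045,-0.031,0.0215],"roll":0,"grip":1},
  {"dp":[0,0,0],"roll":0.15,"grip":1},
  {"dp":[0,0,0],"roll":0.1,"grip":1},
])

```text
time_s: 3.6
ee_pos: [0.3462, -0.027, 0.5885]
eef_rot: [-1.537, -0.13, -1.456]
force: [-0.7, -0.8, -0.0]
grip_width: 0.0005
```

```bash
cat >>h.py <<'E'
def st():
    o=ctrl.get_obs();R=Ro.from_euler('xyz',o['eef_rot']).as_matrix()
    print(o['time_s'],'q',o['qpos'],'p',o['ee_pos'],'F',o['force']);print(R);return o,R
E
python3 - <<'E'
from h import *
st()
for s,t in [((396,228),(418,265)),((313,321),(290,292))]: print(tri(s,t))
E
```

```text
3.6 q [-0.0936 -0.1605  1.1644 -0.1372  2.0734  1.2902] p [ 0.3462 -0.027   0.5885] F [-0.7191 -0.8461 -0.0431]
[[ 0.1135  0.0484  0.9924]
 [-0.985  -0.1249  0.1187]
 [ 0.1297 -0.991   0.0335]]
(array([ 0.5268, -0.1849, -0.0095]), array([-1.4614, -0.1505,  1.5297,  1.6326]))
(array([0.4621, 0.1916, 0.0762]), array([-0.1792, -0.0364,  0.17  ,  0.2087]))
```

apply_moves([
  {"dp":[0,-0.045,0.04],"roll":0,"grip":1},
  {"dp":[0,-0.045,0.04],"roll":0,"grip":1},
  {"dp":[0,-0.04,0.045],"roll":0,"grip":1},
  {"dp":[0,-0.04,0.045],"roll":0,"grip":1},
  {"dp":[0,-0.04,0.045],"roll":0,"grip":1},
  {"dp":[0,-0.04,0.045],"roll":0,"grip":1},
  {"dp":[0,-0.04,0.045],"roll":0,"grip":1},
])

```text
time_s: 4.47
ee_pos: [0.4935, 0.0242, 0.6935]
eef_rot: [-1.457, -0.151, -1.454]
force: [0.3, -0.2, 0.4]
grip_width: 0.0003
```

```bash
python3 - <<'E'
from h import *
st()
E
```

```text
4.475 q [ 0.049   0.396   0.2393 -0.2038  2.3709  1.3388] p [0.4935 0.0242 0.6935] F [ 0.3346 -0.1982  0.4238]
[[ 0.1148  0.1302  0.9848]
 [-0.982  -0.1348  0.1323]
 [ 0.1499 -0.9823  0.1124]]
```

apply_moves([
  {"dp":[0,-0.055,0.02],"roll":0,"grip":1},
  {"dp":[0,-0.055,0.02],"roll":0,"grip":1},
  {"dp":[0,-0.055,0.02],"roll":0,"grip":1},
  {"dp":[0,-0.055,0.02],"roll":0,"grip":1},
  {"dp":[0,-0.055,0.02],"roll":0,"grip":1},
  {"dp":[0,-0.055,0.02],"roll":0,"grip":1},
  {"dp":[0,-0.055,0.02],"roll":0,"grip":1},
  {"dp":[0,-0.055,0.02],"roll":0,"grip":1},
])

```text
time_s: 5.48
ee_pos: [0.3801, 0.0665, 0.7788]
eef_rot: [-1.277, -0.179, -1.46]
force: [0.3, 0.4, 0.5]
grip_width: 0.0003
```

```bash
python3 - <<'E'
from h import *
st()
E
```

```text
5.475 q [ 0.2122  0.2065  0.2356 -0.2983  2.3975  1.3953] p [0.3801 0.0665 0.7788] F [0.3362 0.4035 0.4599]
[[ 0.1084  0.3062  0.9458]
 [-0.978  -0.1376  0.1567]
 [ 0.1782 -0.942   0.2846]]
```

apply_moves([
  {"dp":[-0.009,-0.048,0.039],"roll":0,"grip":1},
  {"dp":[-0.009,-0.048,0.039],"roll":0,"grip":1},
  {"dp":[-0.009,-0.047,0.04],"roll":0,"grip":1},
  {"dp":[-0.009,-0.046,0.041],"roll":0,"grip":1},
  {"dp":[-0.009,-0.045,0.042],"roll":0,"grip":1},
  {"dp":[-0.009,-0.044,0.043],"roll":0,"grip":1},
  {"dp":[-0.009,-0.042,0.045],"roll":0,"grip":1},
  {"dp":[-0.009,-0.04,0.047],"roll":0,"grip":1},
  {"dp":[-0.009,-0.038,0.048],"roll":0,"grip":1},
  {"dp":[-0.009,-0.036,0.05],"roll":0,"grip":1},
])

```text
time_s: 6.72
ee_pos: [0.4053, 0.1781, 0.8035]
eef_rot: [-0.998, -0.187, -1.463]
force: [0.1, -0.2, 0.8]
grip_width: 0.0004
```

```bash
python3 - <<'E'
from h import *
st()
E
```

```text
6.725 q [ 0.5507  0.2234  0.2356 -0.4645  2.1572  1.5946] p [0.4053 0.1781 0.8035] F [ 0.0519 -0.223   0.8439]
[[ 0.106   0.5553  0.8249]
 [-0.9768 -0.0969  0.1907]
 [ 0.1859 -0.826   0.5322]]
```

apply_moves([
  {"dp":[0,-0.037,0.048],"roll":0,"grip":1},
  {"dp":[0,-0.036,0.049],"roll":0,"grip":1},
  {"dp":[0,-0.035,0.05],"roll":0,"grip":1},
  {"dp":[0,-0.034,0.051],"roll":0,"grip":1},
  {"dp":[0,-0.033,0.052],"roll":0,"grip":1},
  {"dp":[0,-0.032,0.053],"roll":0,"grip":1},
  {"dp":[0,-0.031,0.053],"roll":0,"grip":1},
  {"dp":[0,-0.03,0.054],"roll":0,"grip":1},
  {"dp":[0,-0.028,0.055],"roll":0,"grip":1},
  {"dp":[0,-0.026,0.056],"roll":0,"grip":1},
])

```text
time_s: 7.98
ee_pos: [0.4259, 0.1825, 0.8751]
eef_rot: [-0.67, -0.181, -1.458]
force: [0.1, -0.7, -1.2]
grip_width: 0.0008
```

```bash
python3 - <<'E'
from h import *
st()
E
```

```text
7.975 q [ 0.5806  0.1722  0.2356 -0.4957  1.8793  1.5817] p [0.4259 0.1825 0.8751] F [ 0.0523 -0.7076 -1.2236]
[[ 0.1109  0.7912  0.6014]
 [-0.9773 -0.0229  0.2104]
 [ 0.1803 -0.6111  0.7708]]
```

apply_moves([
  {"dp":[0,-0.022,0.057],"roll":0.02,"grip":1},
  {"dp":[0,-0.02,0.058],"roll":0.02,"grip":1},
  {"dp":[0,-0.018,0.058],"roll":0.02,"grip":1},
  {"dp":[0,-0.016,0.058],"roll":0.02,"grip":1},
  {"dp":[0,-0.014,0.06],"roll":0.02,"grip":1},
  {"dp":[0,-0.012,0.06],"roll":0.02,"grip":1},
  {"dp":[0,-0.01,0.06],"roll":0.02,"grip":1},
  {"dp":[0,-0.008,0.06],"roll":0.02,"grip":1},
  {"dp":[0,-0.006,0.06],"roll":0.02,"grip":1},
  {"dp":[0,-0.004,0.06],"roll":0.02,"grip":1},
])

```text
time_s: 9.22
ee_pos: [0.4667, 0.1521, 0.9643]
eef_rot: [-0.311, 0.009, -1.523]
force: [-0.7, 0.1, -0.5]
grip_width: 0.0002
```

```bash
python3 - <<'E'
from h import *
st()
E
```

```text
9.225 q [ 0.4245  0.1356  0.2356 -0.3552  1.5344  1.7136] p [0.4667 0.1521 0.9643] F [-0.7117  0.0664 -0.4984]
[[ 0.0478  0.9508  0.3061]
 [-0.9988  0.0484  0.0056]
 [-0.0095 -0.306   0.952 ]]
```

apply_moves([
  {"dp":[0,0,0.06],"roll":0,"grip":1},
  {"dp":[0,0,0.06],"roll":0,"grip":1},
  {"dp":[0,0.002,0.06],"roll":0,"grip":1},
  {"dp":[0,0.004,0.06],"roll":0,"grip":1},
  {"dp":[0,0.006,0.06],"roll":0,"grip":1},
  {"dp":[0,0.008,0.06],"roll":0,"grip":1},
  {"dp":[0,0.01,0.06],"roll":0,"grip":1},
  {"dp":[0,0.012,0.06],"roll":0,"grip":1},
])

```text
time_s: 10.22
ee_pos: [0.4915, 0.1051, 1.0399]
eef_rot: [-0.03, 0.014, -1.49]
force: [0.2, 0.0, -0.2]
grip_width: 0.0002
```

```bash
python3 - <<'E'
from h import *
st()
E
```

```text
10.225 q [ 0.1979  0.1199  0.2356 -0.1229  1.2477  1.6278] p [0.4915 0.1051 1.0399] F [ 0.2405  0.0212 -0.2363]
[[ 0.0808  0.9963  0.031 ]
 [-0.9966  0.0812 -0.0118]
 [-0.0142 -0.0299  0.9995]]
```

apply_moves([
  {"dp":[0.046,-0.011,-0.033],"roll":0,"grip":1},
  {"dp":[0.046,-0.011,-0.033],"roll":0,"grip":1},
  {"dp":[0.046,-0.011,-0.033],"roll":0,"grip":1},
  {"dp":[0.046,-0.011,-0.033],"roll":0,"grip":1},
  {"dp":[0.046,-0.011,-0.033],"roll":0,"grip":1},
  {"dp":[0.046,-0.011,-0.033],"roll":0,"grip":1},
  {"dp":[0,0,-0.05],"roll":0,"grip":1},
  {"dp":[0,0,-0.05],"roll":0,"grip":1},
  {"dp":[0,0,-0.05],"roll":0,"grip":1},
])

```text
time_s: 11.35
ee_pos: [0.4439, -0.1446, 0.7139]
eef_rot: [-0.038, 0.004, -1.487]
force: [0.7, -0.5, 0.1]
grip_width: 0.0008
```

```bash
python3 - <<'E'
from h import *
st()
E
```

```text
11.35 q [-0.8792 -0.4542  1.6601  1.2869  1.0252  0.461 ] p [ 0.4439 -0.1446  0.7139] F [ 0.682  -0.4801  0.112 ]
[[ 0.0841  0.9957  0.0387]
 [-0.9964  0.0842 -0.0009]
 [-0.0042 -0.0385  0.9993]]
```

apply_moves([
  {"dp":[0,0,-0.05],"roll":0,"grip":1},
  {"dp":[0,0,-0.05],"roll":0,"grip":1},
  {"dp":[0,0,-0.05],"roll":0,"grip":1},
  {"dp":[0,0,-0.05],"roll":0,"grip":1},
  {"dp":[0,0,-0.05],"roll":0,"grip":1},
  {"dp":[0,0,-0.05],"roll":0,"grip":1},
  {"dp":[0,0,-0.05],"roll":0,"grip":1},
])

```text
time_s: 12.22
ee_pos: [0.4299, -0.1442, 0.3644]
eef_rot: [-0.039, 0.003, -1.487]
force: [-0.5, -0.3, -0.6]
grip_width: 0.0006
```

```bash
python3 - <<'E'
from h import *
st()
E
```

```text
12.225 q [-0.9232 -0.335   2.3972  1.8225  1.0596 -0.543 ] p [ 0.4299 -0.1442  0.3644] F [-0.5057 -0.338  -0.6066]
[[ 0.0838  0.9957  0.0394]
 [-0.9965  0.0838  0.0001]
 [-0.0032 -0.0393  0.9992]]
```

apply_moves([
  {"dp":[-0.0245,0.0153,-0.0395],"roll":0,"grip":1},
  {"dp":[-0.0245,0.0153,-0.0395],"roll":0,"grip":1},
  {"dp":[-0.0245,0.0153,-0.0395],"roll":0,"grip":1},
  {"dp":[-0.0245,0.0153,-0.0395],"roll":0,"grip":1},
  {"dp":[-0.0245,0.0153,-0.0395],"roll":0,"grip":1},
  {"dp":[-0.0245,0.0153,-0.0395],"roll":0,"grip":1},
])

```text
time_s: 12.98
ee_pos: [0.5055, 0.0085, 0.1248]
eef_rot: [-0.042, 0.003, -1.484]
force: [1.0, 0.2, 0.7]
grip_width: 0.0003
```

```bash
python3 - <<'E'
from h import *
st()
s=np.mean([imaging.camera("scene").astype(float) for _ in range(4)],0);t=np.mean([imaging.camera("top").astype(float) for _ in range(4)],0)
np.save("s1.npy",s);np.save("t1.npy",t)
cv2.imwrite("pics/s1.png",s);
a=cv2.resize(s[130:210,355:421].astype(np.uint8),None,fx=6,fy=6,interpolation=cv2.INTER_CUBIC)
b=cv2.resize(t[195:275,410:476].astype(np.uint8),None,fx=6,fy=6,interpolation=cv2.INTER_CUBIC)
cv2.imwrite("pics/c3.png",np.hstack([a,b]))
E
```

```text
12.975 q [-0.2048  0.5431  2.4506  2.8453  1.3873 -1.5251] p [0.5055 0.0085 0.1248] F [0.9897 0.1546 0.6533]
[[ 0.0864  0.9954  0.042 ]
 [-0.9963  0.0864  0.001 ]
 [-0.0026 -0.0419  0.9991]][ WARN:0@11.855] global loadsave.cpp:1063 imwrite_ Unsupported depth image for selected encoder is fallbacked to CV_8U.
```

View pics/c3.png

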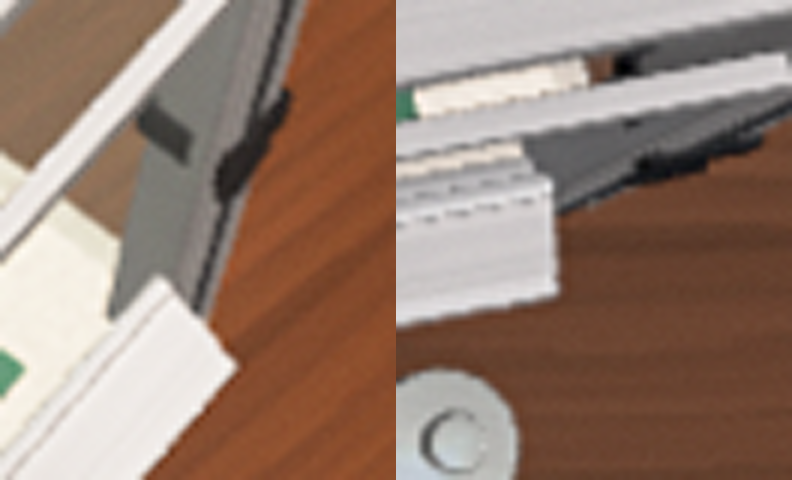

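View pics/s1.png

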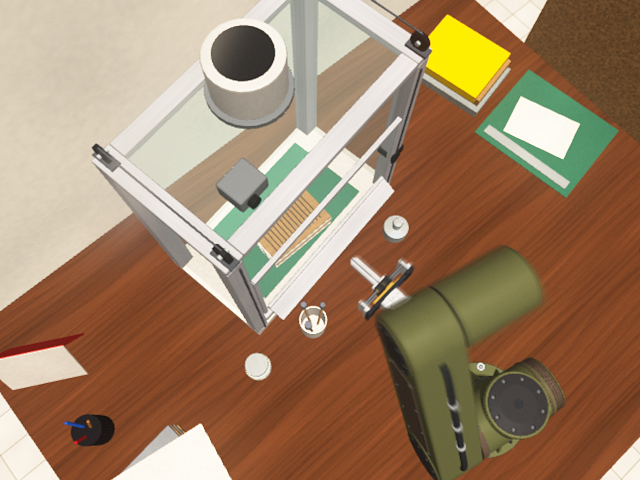

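The arm is in front of the lip with its fingers horizontal and clear of the pot and the weight. The pointer shows as a dark strip, full-image scene about (391–403,145–163) and top about (450–471,218–224). I'll zoom in on it.

```bash
python3 - <<'E'
from h import *
s=np.load("s1.npy");t=np.load("t1.npy")
def crop(m,r,c,h,w,f):
    g=np.clip((m[r:r+h,c:c+w]-20)*1.9,0,255).astype(np.uint8); return cv2.resize(g,None,fx=f,fy=f,interpolation=cv2.INTER_CUBIC)
cv2.imwrite("pics/c4.png",np.hstack([crop(s,140,372,40,36,11),crop(t,205,440,40,36,11)]))
c=lambda xy:xy
for X,tt in [((395,191),(437,244)),((278.5,315.5),(263.1,276.8))]: print(tri(X,tt))
# roof front corners by rays at z=.66 (top outer corners)
E
```

```text
(array([ 0.5802, -0.2065,  0.1399]), array([-0.5966, -0.0541,  0.654 ,  0.6825]))
(array([0.5114, 0.2567, 0.1743]), array([ 1.8935,  0.4144, -1.8318, -2.2514]))
```

View pics/c4.png

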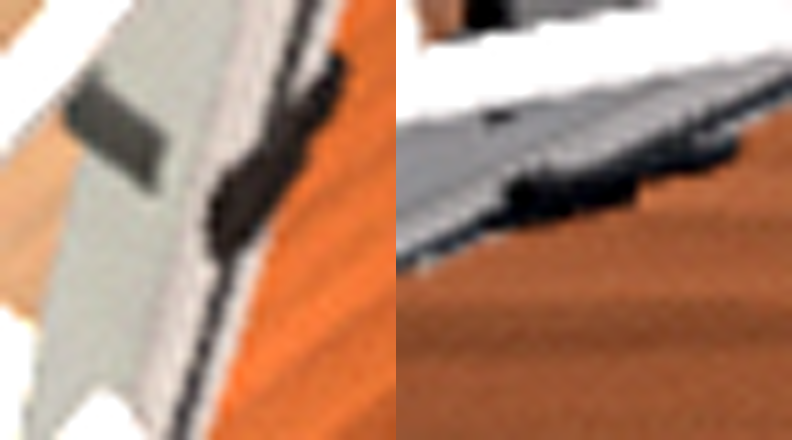

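```bash
cat >>h.py <<'E'
from scipy.ndimage import map_coordinates
def edge(img,a,b,n=40,half=6):
    """sub-pixel saturation-step points along segment a-b, searched normal to it; returns fitted line (pt,dir)"""
    v=img.astype(np.float64); f=(v[...,2]-v[...,0]) # red-blue: wood high, metal ~0
    a,b=np.array(a,float),np.array(b,float); d=(b-a)/np.linalg.norm(b-a); nn=np.array([-d[1],d[0]])
    u=np.arange(-half,half+.01,.1); pts=[]
    for k in np.linspace(0,1,n):
        c=a+k*(b-a); q=c+u[:,None]*nn; p=map_coordinates(f,[q[:,1],q[:,0]],order=1)
        g=np.abs(np.convolve(p,np.r_[np.ones(8),-np.ones(8)],'same'))[10:-10]; j=g.argmax()+10
        pts.append(c+u[j]*nn)
    pts=np.array(pts,np.float32); l=cv2.fitLine(pts,cv2.DIST_HUBER,0,.01,.01).ravel()
    r=(pts-l[2:])@np.array([-l[1],l[0]]); return l[2:],l[:2],np.median(np.abs(r))
def inter(A,B):
    k=np.linalg.solve(np.c_[A[1],-B[1]],B[0]-A[0]); return A[0]+k[0]*A[1]
E
python3 - <<'E'
from h import *
s0=cv2.imread("pics/scene0.png");t0=cv2.imread("pics/top0.png");s=np.load("s1.npy");t=np.load("t1.npy")
fs=edge(s0,(325,265),(388,198)); rs=edge(s,(384.5,178.5),(392.5,188))
ft=edge(t0,(300,269),(425,246)); rt=edge(t,(436.5,229),(437,241),n=20,half=4); lt=edge(t,(258,258),(262.5,274),n=15,half=4)
ls=edge(s,(268,301),(276,312),n=15,half=4)
for e in(fs,rs,ft,rt,ls,lt): print(e)
A=inter(fs,rs),inter(ft,rt);B=inter(fs,ls),inter(ft,lt)
print(A,tri(*A));print(B,tri(*B))
E
```

```text
(array([357.2064, 234.1063], dtype=float32), array([ 0.6534, -0.757 ], dtype=float32), np.float32(0.10464642))
(array([389.7204, 183.6033], dtype=float32), array([0.3809, 0.9246], dtype=float32), np.float32(0.55547345))
(array([363.5955, 258.0509], dtype=float32), array([ 0.9827, -0.1852], dtype=float32), np.float32(0.1730876))
(array([436.2063, 236.6043], dtype=float32), array([0.1075, 0.9942], dtype=float32), np.float32(0.14152162))
(array([270.3553, 307.7603], dtype=float32), array([0.7077, 0.7065], dtype=float32), np.float32(0.45202065))
(array([259.1422, 264.4617], dtype=float32), array([0.249 , 0.9685], dtype=float32), np.float32(0.2028774))
(array([393.3005, 192.2931], dtype=float32), array([437.0292, 244.2131], dtype=float32)) (array([ 0.5831, -0.2087,  0.1219]), array([ 0.1029,  0.0077, -0.114 , -0.1157]))
(array([282.8547, 320.2388], dtype=float32), array([262.3967, 277.1207], dtype=float32)) (array([0.5041, 0.2572, 0.1474]), array([-0.2474, -0.0637,  0.2275,  0.3022]))
```

apply_moves([
  {"dp":[0,0,-0.025],"roll":0,"grip":1},
  {"dp":[0,0.03,0.001],"roll":0,"grip":1},
  {"dp":[0,0.03,0.002],"roll":0,"grip":1},
  {"dp":[0,0,0.005],"roll":0,"grip":1},
  {"dp":[0,0,0.0],"roll":0,"grip":1},
])

```text
time_s: 14.0
ee_pos: [0.5638, 0.0131, 0.1089]
eef_rot: [-0.038, 0.003, -1.483]
force: [-0.2, -0.1, -0.7]
grip_width: 0.0005
```

apply_moves([
  {"dp":[0,0,0.005],"roll":0,"grip":1},
  {"dp":[0,0,0.005],"roll":0,"grip":1},
  {"dp":[0,0,0],"roll":0,"grip":1},
])

```text
time_s: 14.38
ee_pos: [0.5646, 0.0136, 0.1178]
eef_rot: [-0.04, 0.004, -1.482]
force: [0.6, -0.2, 0.3]
grip_width: 0.0002
```

apply_moves([
  {"dp":[0,0,0.005],"roll":0,"grip":1},
  {"dp":[0,0,0.005],"roll":0,"grip":1},
  {"dp":[0,0,0],"roll":0,"grip":1},
])

```text
time_s: 14.75
ee_pos: [0.565, 0.0137, 0.1275]
eef_rot: [-0.04, 0.004, -1.482]
force: [-0.6, 0.4, -1.9]
grip_width: 0.0007
```

apply_moves([
  {"dp":[0,0,0.005],"roll":0,"grip":1},
  {"dp":[0,0,0.005],"roll":0,"grip":1},
  {"dp":[0,0,0],"roll":0,"grip":1},
])

```text
time_s: 15.12
ee_pos: [0.5656, 0.0137, 0.138]
eef_rot: [-0.039, 0.004, -1.482]
force: [-1.6, 0.6, -1.4]
grip_width: 0.0004
```

apply_moves([
  {"dp":[0,0,0.004],"roll":0,"grip":1},
  {"dp":[0,0,0.004],"roll":0,"grip":1},
])

```text
time_s: 15.38
ee_pos: [0.5656, 0.0137, 0.1452]
eef_rot: [-0.041, 0.004, -1.482]
force: [-5.6, -0.6, -5.0]
grip_width: 0.0006
```

```bash
cat >>h.py <<'E'
def snap(tag,n=3):
    s=np.mean([imaging.camera("scene").astype(float) for _ in range(n)],0);t=np.mean([imaging.camera("top").astype(float) for _ in range(n)],0)
    np.save(f"s{tag}.npy",s);np.save(f"t{tag}.npy",t);return s,t
E
python3 - <<'E'
from h import *
o,R=st(); s,t=snap(2,2)
s0=np.load("s1.npy");t0=np.load("t1.npy")
for a,b in((s0,t0),(s,t)): print(edge(a,(365,224),(388,198)),edge(b,(400,251),(430,245.5)))
E
```

```text
15.375 q [-0.1497  0.4998  2.3219  2.8874  1.2193 -1.4875] p [0.5656 0.0137 0.1452] F [-5.5786 -0.5762 -4.968 ]
[[ 0.0886  0.9952  0.0413]
 [-0.9961  0.0887 -0.0004]
 [-0.0041 -0.0411  0.9991]]
(array([376.8202, 211.2832], dtype=float32), array([ 0.6517, -0.7585], dtype=float32), np.float32(0.08536814)) (array([416.1845, 248.2057], dtype=float32), array([ 0.9828, -0.1848], dtype=float32), np.float32(0.1444323))
(array([374.0276, 212.4969], dtype=float32), array([ 0.6531, -0.7572], dtype=float32), np.float32(0.08345146)) (array([415.8173, 247.9375], dtype=float32), array([ 0.9842, -0.1772], dtype=float32), np.float32(0.13049263))
```

```bash
cat >>h.py <<'E'
def ray(n,p):
    W=I[n]["world_from_camera"];d=W[:3,:3]@np.linalg.solve(I[n]["K"],np.r_[p,1]);return W[:3,3],d
def onplane(n,p,nrm,c):
    o,d=ray(n,p);return o+d*((c-nrm@o)/(nrm@d))
E
python3 - <<'E'
from h import *
from scipy.optimize import brentq
ez=np.array([0,0,1.])
def zlip(s,t):
    fs=edge(s,(365,224),(388,198));ft=edge(t,(400,251),(430,245.5));
    def f(z,full=False):
        a,b=[onplane("scene",fs[0]+k*fs[1],ez,z) for k in(-12,12)];c,d=[onplane("top",ft[0]+k*ft[1],ez,z) for k in(-15,15)]
        n=np.array([-(d-c)[1],(d-c)[0],0]);n/=np.linalg.norm(n)
        return ((a+b)/2-c)@n if not full else (np.arctan2(*(a-b)[:2]*[-1,1]) ,np.arctan2(-(c-d)[0],(c-d)[1]),c,d)
    z=brentq(f,.0,.5);return z,f(z,True)
for k in(1,2): print(zlip(np.load(f"s{k}.npy"),np.load(f"t{k}.npy")))
# cabinet frame from lip right corner estimate
yaw=.168;ex=np.array([np.cos(yaw),np.sin(yaw),0]);ey=np.array([-ex[1],ex[0],0])
mid=(np.array([.5831,-.2087,0])+np.array([.5041,.2572,0]))/2
C=mid+.209*ex;print("cab",C)
for n,pts in dict(scene=[(403.4,145),(399.5,152.5),(392.2,163.2),(391,158.5)],top=[(471,218),(450.5,222.5),(461,223),(452,225)]).items():
    for p in pts:
        X=onplane(n,p,ex,ex@C-.170)-C;print(n,p,"y",ey@X,"z",X[2])
E
```

```text
(0.13090465026872744, (np.float64(0.16339829117933985), np.float64(0.1631337675022144), array([ 0.5663, -0.1117,  0.1309]), array([ 0.5793, -0.1906,  0.1309])))
(0.1511230899306176, (np.float64(0.16212033436227344), np.float64(0.1554287859443667), array([ 0.5661, -0.1076,  0.1511]), array([ 0.5783, -0.1853,  0.1511])))
cab [0.7497 0.0592 0.    ]
scene (403.4, 145) y -0.2994696595095994 z 0.26081308220638166
scene (399.5, 152.5) y -0.2891081017337215 z 0.23416332484660796
scene (392.2, 163.2) y -0.26190857107073673 z 0.2134284436118361
scene (391, 158.5) y -0.24490789716784128 z 0.26749522739640486
top (471, 218) y -0.2847139268983691 z 0.29654231836816747
top (450.5, 222.5) y -0.2408350686518618 z 0.2789988689443661
top (461, 223) y -0.2914575396885567 z 0.18959614820045134
top (452, 225) y -0.2707744062471718 z 0.17943844380611296
```

apply_moves([
  {"dp":[0,-0.0003,0.006],"roll":0,"grip":1},
  {"dp":[0,-0.0003,0.006],"roll":0,"grip":1},
  {"dp":[0,-0.0003,0.006],"roll":0,"grip":1},
  {"dp":[0,-0.0003,0.006],"roll":0,"grip":1},
  {"dp":[0,-0.0003,0.006],"roll":0,"grip":1},
  {"dp":[0,-0.0003,0.006],"roll":0,"grip":1},
  {"dp":[0,-0.0003,0.006],"roll":0,"grip":1},
  {"dp":[0,-0.0003,0.006],"roll":0,"grip":1},
  {"dp":[0,0,0],"roll":0,"grip":1},
])

```text
time_s: 16.7
ee_pos: [0.5655, 0.0134, 0.1945]
eef_rot: [-0.038, 0.004, -1.482]
force: [0.4, 0.3, 0.4]
grip_width: 0.0006
```

```bash
python3 - <<'E'
from h import *
st(); s,t=snap(3,4)
def crop(m,r,c,h,w,f):
    g=np.clip((m[r:r+h,c:c+w]-15)*1.6,0,255).astype(np.uint8); return cv2.resize(g,None,fx=f,fy=f,interpolation=cv2.INTER_CUBIC)
cv2.imwrite("pics/c5.png",np.hstack([crop(s,135,365,60,40,10),crop(t,200,430,60,40,10)]))
E
```

```text
16.7 q [-0.1507  0.3342  2.3382  2.8693  1.0785 -1.445 ] p [0.5655 0.0134 0.1945] F [0.3938 0.2551 0.3671]
[[ 0.0885  0.9954  0.038 ]
 [-0.9961  0.0886 -0.0004]
 [-0.0038 -0.0378  0.9993]]
```

View pics/c5.png

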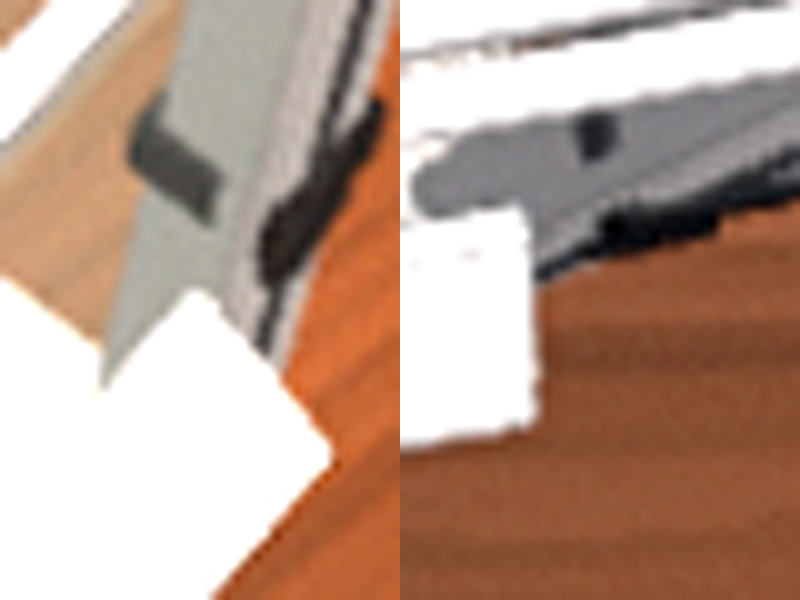

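```bash
python3 - <<'E'
from h import *
ez=np.array([0,0,1.])
yaw=.163;ex=np.array([np.cos(yaw),np.sin(yaw),0]);ey=np.array([-ex[1],ex[0],0])
K=onplane("top",(437.03,244.21),ez,.131);K[2]=0
C=K+.209*ex+.235*ey;print("cab",C)
W=lambda x,y,z:C+x*ex+y*ey+z*ez
for z in(.131,.151): print("lipR",z,proj("scene",W(-.209,-.235,z)),proj("top",W(-.209,-.235,z)))
def show(l,x,y,z):
    a,b=proj("scene",W(x,y,z)),proj("top",W(x,y,z)); print(l,(x,y,z),"c5 scene",((a-[365,135])*10).round(),"c5 top",((b-[430,200])*10+[400,0]).round())
for z in(.2,.3): show("inner-front edge",-.165,-.255,z);show("inner-back edge",-.125,-.255,z);show("outer-front edge",-.165,-.295,z)
for z in(.227,.253):
    for x in(-.17,-.12):
        for y in(-.299,-.251): show("collar",x,y,z)
show("lip",-.209,-.235,.205)
for s,t in[((391,158.5),(450,222)),((391.3,160.5),(450,222.5)),((386.5,157.5),(458,216))]:
    X,r=tri(s,t);X=X-C;print("tri",s,t,ex@X,ey@X,X[2],r)
E
```

```text
cab [0.7502 0.0589 0.    ]
lipR 0.131 [393.6088 191.6382] [437.03 244.21]
lipR 0.151 [394.6014 188.7478] [438.7655 243.6372]
inner-front edge (-0.165, -0.255, 0.2) c5 scene [236. 314.] c5 top [575. 236.]
inner-back edge (-0.125, -0.255, 0.2) c5 scene [118. 227.] c5 top [542.  82.]
outer-front edge (-0.165, -0.295, 0.2) c5 scene [327. 210.] c5 top [730. 207.]
inner-front edge (-0.165, -0.255, 0.3) c5 scene [287. 140.] c5 top [683. 185.]
inner-back edge (-0.125, -0.255, 0.3) c5 scene [161.  48.] c5 top [647.  17.]
outer-front edge (-0.165, -0.295, 0.3) c5 scene [383.  31.] c5 top [853. 153.]
collar (-0.17, -0.299, 0.227) c5 scene [366. 165.] c5 top [781. 210.]
collar (-0.17, -0.251, 0.227) c5 scene [255. 291.] c5 top [590. 246.]
collar (-0.12, -0.299, 0.227) c5 scene [216.  56.] c5 top [739.  13.]
collar (-0.12, -0.251, 0.227) c5 scene [105. 180.] c5 top [549.  49.]
collar (-0.17, -0.299, 0.253) c5 scene [380. 119.] c5 top [813. 197.]
collar (-0.17, -0.251, 0.253) c5 scene [268. 247.] c5 top [618. 233.]
collar (-0.12, -0.299, 0.253) c5 scene [229.   8.] c5 top [770.  -5.]
collar (-0.12, -0.251, 0.253) c5 scene [116. 135.] c5 top [575.  32.]
lip (-0.209, -0.235, 0.205) c5 scene [324. 456.] c5 top [537. 420.]
tri (391, 158.5) (450, 222) -0.16865280403732066 -0.24400660999420923 0.26895075329405926 [-0.4403 -0.0451  0.4957  0.526 ]
tri (391.3, 160.5) (450, 222.5) -0.16861043673032688 -0.24931888171777505 0.24922411632367378 [-0.4985 -0.0513  0.5587  0.5934]
tri (386.5, 157.5) (458, 216) -0.1421110603795547 -0.28981752622162843 0.16925863935552363 [ 1.8306  0.0857 -2.1219 -2.0496]
```

```bash
python3 - <<'E'
from h import *
s=(4*np.load("s1.npy")+2*np.load("s2.npy")+4*np.load("s3.npy"))/10;t=(4*np.load("t1.npy")+2*np.load("t2.npy")+4*np.load("t3.npy"))/10
np.save("savg.npy",s);np.save("tavg.npy",t)
def crop(m,r,c,h,w,f):
    g=(255*np.clip((m[r:r+h,c:c+w]-12)/130,0,1)**.6).astype(np.uint8); return cv2.resize(g,None,fx=f,fy=f,interpolation=cv2.INTER_NEAREST)
cv2.imwrite("pics/c6.png",np.hstack([crop(s,142,376,32,30,13),crop(t,203,446,32,30,13)]))
for m,r,c in((s,142,386),(t,215,446)): print(m[r:r+24,c:c+20].mean(2).astype(int))
E
```

```text
[[123 121 121 122 121 123 121 118 126 130 130 126  87  56 103 135 117  89
   88  86]
 [122 122 123 122 122 121 117 119 130 129 133 122  78  65 110 126 103  88
   84  85]
 [122 122 121 122 122 122 117 121 132 128 135 110  52  85 130 113  72  80
   83  86]
 [122 122 122 122 121 119 118 125 129 127 132 100  49 100 136  99  38  61
   84  85]
 [121 121 122 121 122 119 122 131 131 129 123  79  66 110 117  73  38  58
   80  87]
 [122 122 121 121 122 116 121 129 129 135 111  58  83 109  74  36  39  66
   90  86]
 [121 121 121 121 121 117 122 127 127 134 105  59  79  78  38  38  42  71
   88  85]
 [121 122 122 121 120 114 123 129 130 123  85  55  63  51  39  32  55  82
   86  86]
 [119 121 122 121 116 117 128 128 135 116  68  49  44  41  35  38  67  86
   88  89]
 [100 120 122 122 116 119 130 128 136 111  58  49  44  35  39  60  82  88
   90  90]
 [ 75 105 122 121 118 124 129 128 131  97  49  47  39  37  61  84  89  90
   89  89]
 [ 71 104 122 117 119 129 131 129 106  62  48  44  37  44  74  89  90  89
   89  88]
 [ 83 117 122 117 118 125 122 105  60  41  41  38  36  48  77  92  89  89
   87 
[... 2281 characters left out ...]
  76  76
   76  77]
 [ 77  77  77  77  77  78  77  77  77  77  77  76  76  76  76  76  75  77
   76  76]
 [ 73  72  72  71  71  72  71  71  71  70  71  71  69  71  69  71  68  69
   68  68]
 [ 66  66  67  66  65  66  67  66  67  67  67  66  67  65  67  66  65  66
   67  65]
 [ 66  65  66  67  65  64  66  64  67  66  65  66  65  65  64  64  65  64
   64  64]
 [ 62  63  64  65  61  63  63  64  62  63  61  63  63  62  63  62  61  63
   62  63]
 [ 62  62  61  61  62  63  62  65  62  63  63  63  62  63  62  62  63  63
   65  66]
 [ 67  66  66  65  66  66  67  67  68  66  67  67  68  67  68  69  68  69
   69  69]
 [ 69  71  69  70  70  71  70  71  70  70  70  70  70  69  71  71  71  71
   70  71]]
```

View pics/c6.png

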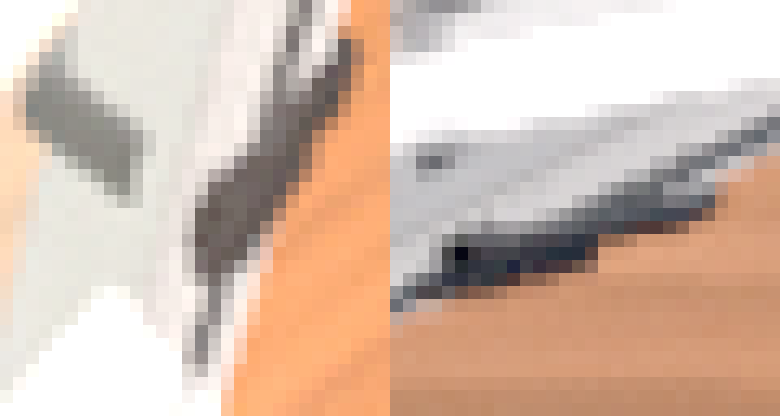

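apply_moves([
  {"dp":[0,-0.0002,0.005],"roll":0,"grip":1},
  {"dp":[0,-0.0002,0.005],"roll":0,"grip":1},
  {"dp":[0,-0.0002,0.005],"roll":0,"grip":1},
  {"dp":[0,-0.0002,0.005],"roll":0,"grip":1},
  {"dp":[0,-0.0001,0.003],"roll":0,"grip":1},
  {"dp":[0,-0.0001,0.002],"roll":0,"grip":1},
  {"dp":[0,-0.0001,0.001],"roll":0,"grip":1},
])

```text
time_s: 17.98
ee_pos: [0.5653, 0.0134, 0.2194]
eef_rot: [-0.04, 0.004, -1.482]
force: [0.5, 1.4, -5.3]
grip_width: 0.0002
```

```bash
cat >>h.py <<'E'
from scipy.optimize import brentq
ez=np.array([0,0,1.])
def zlip(s,t,sa,sb,ta,tb):
    fs=edge(s,sa,sb);ft=edge(t,ta,tb)
    def f(z):
        a=onplane("scene",fs[0],ez,z);c,d=[onplane("top",ft[0]+k*ft[1],ez,z) for k in(-15,15)]
        n=np.array([-(d-c)[1],(d-c)[0],0]);n/=np.linalg.norm(n);return (a-c)@n
    z=brentq(f,.0,.5);return z,fs,ft
E
python3 - <<'E'
from h import *
o,_=st(); snap(4,4)
yaw=.163;ex=np.array([np.cos(yaw),np.sin(yaw),0]);ey=np.array([-ex[1],ex[0],0]);C=np.array([.7502,.0589,0])
for k,zg in((1,.131),(2,.152),(3,.207),(4,.229)):
    s=np.load(f"s{k}.npy");t=np.load(f"t{k}.npy")
    W=lambda y:C-.209*ex+y*ey+zg*ez
    q=[proj(n,W(y)) for n in("scene","top") for y in(-.12,-.22)]
    z,fs,ft=zlip(s,t,*q)
    e=lambda n,x1,x2:edge(s if n=="scene" else t,proj(n,C+x1*ex-.235*ey+zg*ez),proj(n,C+x2*ex-.235*ey+zg*ez),n=15,half=4)
    rt=edge(t,proj("top",W(-.235))+[-.5,-13],proj("top",W(-.235))+[0,-3],n=15,half=4)
    A=inter(ft,rt)
    # lip end: on the scene front line, the end is where wood begins
    u=fs[1]*np.sign(fs[1][0]); g=proj("scene",W(-.235)); v=s[...,2]-s[...,0]
    k2=np.arange(-8,8,.1); off=np.array([-u[1],u[0]])*-2
    pr=map_coordinates(v,[(g+off)[1]+k2*u[1],(g+off)[0]+k2*u[0]],order=1); j=np.abs(np.convolve(pr,np.r_[np.ones(8),-np.ones(8)],'same'))[10:-10].argmax()+10
    print(k,"zlip",z,"top corner",A,"pred",proj("top",W(-.235)),"| scene end",g+k2[j]*u,"pred",g,"resid",fs[2],rt[2])
E
```

```text
17.975 q [-0.1509  0.2496  2.3395  2.8547  0.996  -1.4177] p [0.5653 0.0134 0.2194] F [ 0.4539  1.3999 -5.2559]
[[ 0.0888  0.9952  0.0405]
 [-0.996   0.0889 -0.0003]
 [-0.0039 -0.0403  0.9992]]
1 zlip 0.1313634831306631 top corner [437.0812 244.3228] pred [437.0159 244.2275] | scene end [394.6506 190.4432] pred [393.6097 191.6584] resid 0.084277265 0.12992583
2 zlip 0.1532954112913051 top corner [438.8352 243.6287] pred [438.8395 243.6258] | scene end [395.9627 187.1106] pred [394.6526 188.6218] resid 0.099179 0.1084642
3 zlip 0.2039225110326272 top corner [443.549  242.2936] pred [443.9248 241.948 ] | scene end [398.0997 179.6083] pred [397.5136 180.2913] resid 0.07497893 0.10554844
4 zlip 0.22807390728086388 top corner [445.9904 241.4107] pred [446.0951 241.232 ] | scene end [399.762  175.5877] pred [398.7139 176.7965] resid 0.10212284 0.1382404
```

```bash
python3 - <<'E'
from h import *
yaw=.163;ex=np.array([np.cos(yaw),np.sin(yaw),0]);ey=np.array([-ex[1],ex[0],0]);C=np.array([.7502,.0589,0])
s=(np.load("savg.npy")*10+np.load("s4.npy")*4)/14;t=(np.load("tavg.npy")*10+np.load("t4.npy")*4)/14
fit=lambda p:np.polyfit(*np.array(p,float).T,1)
def at(n,p):  # returns function z -> (x,y) cab of pixel ray at height z
    return lambda z:(lambda X:np.array([ex@X,ey@X]))(onplane(n,p,ez,z)-C)
sc={"tail":[(402.25,149),(401.8,150),(401.1,151),(400.4,151.8)],"tong":[(399.1,155),(398.3,156),(397.6,157),(397,158),(396.15,159),(395.3,160),(394.55,161)]}
tp={"tail":[(462,221.2),(463,221.05),(464,220.7),(465,220.47)],"tong":[(452,225.3),(453,225.18),(454,224.83),(455,224.6),(456,224.27),(457,224.25),(458,223.86),(459,223.55),(460,223.4)]}
for k in sc:
  for z in(.22,.23,.24,.25,.26):
    a=[at("scene",np.array(p))(z) for p in(sc[k][0],sc[k][-1])];b=[at("top",np.array(p))(z) for p in(tp[k][0],tp[k][-1])]
    print(k,z,"scene x,y",np.ravel(a),"top x,y",np.ravel(b))
print(t[214:228,446:476].mean(2).astype(int))
E
```

```text
tail 0.22 scene x,y [-0.1656 -0.3096 -0.1668 -0.2998] top x,y [-0.1671 -0.2862 -0.1667 -0.2939]
tail 0.23 scene x,y [-0.1676 -0.3045 -0.1688 -0.2948] top x,y [-0.1678 -0.2832 -0.1674 -0.2908]
tail 0.24 scene x,y [-0.1696 -0.2994 -0.1708 -0.2898] top x,y [-0.1685 -0.2802 -0.1681 -0.2877]
tail 0.25 scene x,y [-0.1715 -0.2943 -0.1727 -0.2848] top x,y [-0.1692 -0.2772 -0.1688 -0.2847]
tail 0.26 scene x,y [-0.1735 -0.2893 -0.1747 -0.2798] top x,y [-0.1699 -0.2742 -0.1695 -0.2816]
tong 0.22 scene x,y [-0.1699 -0.2901 -0.1713 -0.2684] top x,y [-0.1726 -0.2598 -0.1716 -0.2802]
tong 0.23 scene x,y [-0.1718 -0.2852 -0.1733 -0.2636] top x,y [-0.1732 -0.257  -0.1722 -0.2773]
tong 0.24 scene x,y [-0.1738 -0.2802 -0.1752 -0.2588] top x,y [-0.1739 -0.2542 -0.1729 -0.2743]
tong 0.25 scene x,y [-0.1757 -0.2753 -0.1771 -0.254 ] top x,y [-0.1745 -0.2515 -0.1736 -0.2714]
tong 0.26 scene x,y [-0.1777 -0.2703 -0.1791 -0.2492] top x,y [-0.1752 -0.2487 -0.1742 -0.2684]
[[114  98  70  62  64  78  89  94  95  95  96  95  95  92  89  95 102 107
  106 109 108 108  89  82  64  50  46  63  71  85]
 [100  93  53  
[... 910 characters left out ...]
 21  20  19  28  74  77
   78  83  82  81  81  82  80  80  78  80  78  78]
 [104 106  96  72  30  18  22  24  23  19  25  22  24  26  34  48  80  82
   81  81  80  80  80  79  80  79  79  78  78  78]
 [107  74  50  37  23  21  25  22  23  24  41  42  52  66  68  69  73  73
   72  73  72  73  71  71  74  75  74  74  72  72]
 [ 65  40  28  28  37  33  40  43  53  64  67  68  69  73  72  71  70  69
   70  69  68  68  68  69  69  69  69  68  68  69]
 [ 45  64  81  82  72  68  70  70  70  73  74  73  73  71  72  71  71  70
   71  70  71  71  70  70  71  70  70  70  70  69]
 [ 80  78  81  80  77  76  75  75  74  75  74  73  74  73  73  73  72  73
   73  72  74  72  73  72  71  71  72  71  71  71]]
```

apply_moves([
  {"dp":[0,-0.0002,0.005],"roll":0,"grip":1},
  {"dp":[0,-0.0002,0.005],"roll":0,"grip":1},
  {"dp":[0,-0.0002,0.004],"roll":0,"grip":1},
  {"dp":[0,-0.0001,0.003],"roll":0,"grip":1},
  {"dp":[0,-0.0001,0.002],"roll":0,"grip":1},
  {"dp":[0,0,0.001],"roll":0,"grip":1},
  {"dp":[0,0,0.001],"roll":0,"grip":1},
  {"dp":[0,0,0],"roll":0,"grip":1},
])

```text
time_s: 19.38
ee_pos: [0.5653, 0.0133, 0.2404]
eef_rot: [-0.04, 0.004, -1.482]
force: [-0.7, 2.1, -3.5]
grip_width: 0.0004
```

```bash
cat >m.py <<'E'
from h import *
import sys
k=sys.argv[1];zg=float(sys.argv[2]);st();s,t=snap(k,4)
yaw=.163;ex=np.array([np.cos(yaw),np.sin(yaw),0]);ey=np.array([-ex[1],ex[0],0]);C=np.array([.7502,.0589,0])
W=lambda y:C-.209*ex+y*ey+zg*ez
q=[proj(n,W(y)) for n in("scene","top") for y in(-.12,-.22)]
print("zlip",zlip(s,t,*q)[0])
def crop(m,r,c,h,w,f):
    g=(255*np.clip((m[r:r+h,c:c+w]-12)/170,0,1)**.7).astype(np.uint8); return cv2.resize(g,None,fx=f,fy=f,interpolation=cv2.INTER_CUBIC)
cv2.imwrite(f"pics/m{k}.png",np.hstack([crop(s,136,370,46,40,10),crop(t,205,436,46,40,10)]))
E
python3 m.py 5 .251
```

```text
19.375 q [-0.1512  0.1833  2.3361  2.8404  0.9294 -1.3929] p [0.5653 0.0133 0.2404] F [-0.7067  2.1383 -3.5392]
[[ 0.0887  0.9952  0.0404]
 [-0.9961  0.0888 -0.0004]
 [-0.004  -0.0402  0.9992]]
zlip 0.24908387444267222
```

View pics/m5.png

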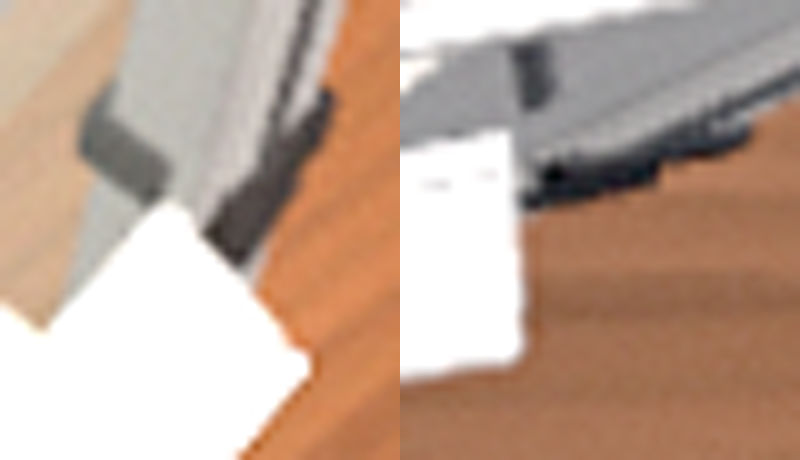

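The lip's underside is at about 249 mm. The pointer collar spans roughly 240–266 mm, so the tongue's mid-height is about 253 mm. I'll add the last 3–4 mm slowly, then take the hand down and back.

apply_moves([
  {"dp":[0,0,0.001],"roll":0,"grip":1},
  {"dp":[0,0,0.001],"roll":0,"grip":1},
  {"dp":[0,0,0.001],"roll":0,"grip":1},
  {"dp":[0,0,0.0005],"roll":0,"grip":1},
  {"dp":[0,0,0],"roll":0,"grip":1},
  {"dp":[0,0,0],"roll":0,"grip":1},
])

```text
time_s: 20.52
ee_pos: [0.5655, 0.0132, 0.2439]
eef_rot: [-0.04, 0.004, -1.482]
force: [-3.6, 1.4, -4.9]
grip_width: 0.0004
```

```bash
python3 m.py 6 .2525
```

```text
20.525 q [-0.1513  0.1728  2.3348  2.838   0.9181 -1.3886] p [0.5655 0.0132 0.2439] F [-3.6411  1.3516 -4.9368]
[[ 0.0884  0.9953  0.0403]
 [-0.9961  0.0885 -0.0004]
 [-0.004  -0.0402  0.9992]]
zlip 0.25252834588671486
```

apply_moves([
  {"dp":[0,0,-0.008],"roll":0,"grip":1},
  {"dp":[0,0,-0.015],"roll":0,"grip":1},
  {"dp":[0,-0.03,-0.002],"roll":0,"grip":1},
  {"dp":[0,-0.03,-0.002],"roll":0,"grip":1},
  {"dp":[0,-0.03,-0.002],"roll":0,"grip":1},
  {"dp":[0,0,0],"roll":0,"grip":1},
  {"dp":[0,0,0],"roll":0,"grip":1},
])

```text
time_s: 21.8
ee_pos: [0.4914, 0.0037, 0.2192]
eef_rot: [-0.041, 0.004, -1.481]
force: [0.0, -0.2, 0.6]
grip_width: 0.0004
```

```bash
python3 m.py 7 .2525; python3 -c "
import numpy as np,cv2
cv2.imwrite('pics/fin.png',np.load('s7.npy').astype(np.uint8))"
```

```text
21.8 q [-0.2415  0.1238  2.518   2.7592  1.0604 -1.3869] p [0.4914 0.0037 0.2192] F [ 0.0052 -0.1678  0.5508]
[[ 0.0901  0.9951  0.0409]
 [-0.9959  0.0902 -0.0003]
 [-0.004  -0.0407  0.9992]]
zlip 0.25282431480000905
```

View pics/fin.png

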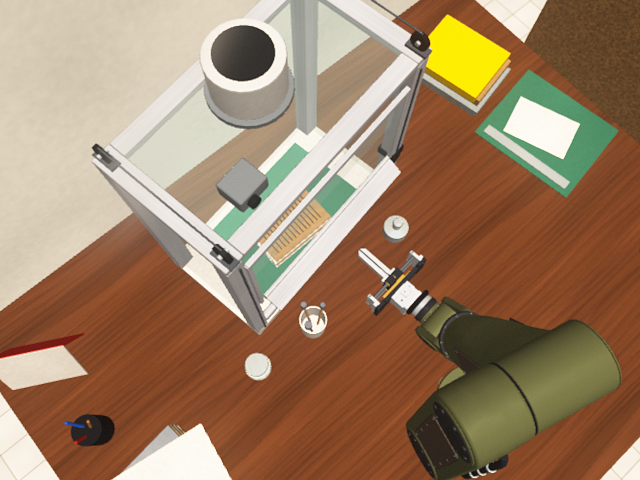

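The final view shows the sash up, the hand clear in front, and the jar, pot, weight and leaves where they were. I'll ease joint 3 off its limit and hand in.

apply_moves([
  {"dp":[0,0.008,0],"roll":0,"grip":1},
  {"dp":[0,0,0],"roll":0,"grip":1},
])

```text
time_s: 22.45
ee_pos: [0.4994, 0.0048, 0.2189]
eef_rot: [-0.041, 0.004, -1.48]
force: [0.3, 0.3, -0.7]
grip_width: 0.0008
```

```bash
python3 -c "
from h import *
st(); print(ctrl.hand_in())"
```

```text
22.45 q [-0.23    0.1399  2.4987  2.7708  1.0555 -1.3911] p [0.4994 0.0048 0.2189] F [ 0.2975  0.259  -0.6891]
[[ 0.0908  0.995   0.041 ]
 [-0.9959  0.0909 -0.0002]
 [-0.0039 -0.0409  0.9992]]
the job is handed in; nothing more can be done
None
```

I pushed the sash up from about 131 mm to about 252.5 mm (lip underside above the desk), took the hand away, and handed the job in at 22.5 s. The weak point is the pointer's height. I put it at about 253 mm, but the tip itself could not be made out.

- **How it was done:** The moves only turn the tool about its finger axis. I tilted the fingers to horizontal by driving the arm against the edge of its reach, up high and clear of the cabinet. Then I brought the closed fingertips under the middle of the lip and pushed up slowly. The contact forces I read were at most about 5–6 N.
- **Sash height:** After letting go, the two camera views gave 252.8 mm against 252.5 mm just before, so the sash stayed put. The fingertip height at contact agreed to about 1 mm.
- **Pointer height:** The 253 mm is the middle of the collar, whose edges came out at about 240 and 266 mm. It is uncertain by about 3 mm or a little more. Single edge readings disagreed by 5–10 mm, and one reading of the tongue's lower edge came out about 10 mm lower than the rest. The lip may therefore be a few millimetres off the tip, either way.
- **Surroundings:** In the last picture the jar, brush pot, weight and leaves look unmoved. The hand was about 40 mm clear of the lip, with no contact force.

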